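Test-fit the chair-leg ferrule and raise the carrier level

TASK

One of the two loose brass ferrules on the bench has the bore for the empty steel gauge pin of the wooden carrier, the other is too narrow: slide the fitting one down over that pin until it sits fully home on the carrier's board, let go of it, and leave the narrow one on the bench. Then take the carrier by its upright handle, lift it gently, level all the way and with both ferrules staying on their pins, and finish while holding it steady and level, at least 12 cm clear of the bench: do not put it down or let it go. Leave the other things on the bench where they are.

Things in the scene. Friction and masses are not known exactly. Their poses are not given: they have to be found in the camera images.
- carrier_handle (a point): middle of the grip of the carrier's handle, 66 mm above the carrier's underside, over its centre. The handle is an upright dark wooden block, 22 mm thick (along x; grip it across this), 50 mm long (along y), its top 18 mm above this point. Axes are the carrier's: z up, y along the board from the empty pin to the occupied one
- free_pin (a point): tip of the carrier's empty steel gauge pin, on its axis, at y = -80 mm from the handle, 64 mm above the carrier's underside, 48 mm above the board's top; axes as the carrier's. The pin is 28 mm in diameter for its lower 38 mm, then tapers to 12 mm at the tip; a thin green disc marks its foot
- mate_pin (a point): tip of the carrier's other gauge pin, at y = +80 mm from the handle, same size; it already carries a ferrule.
- ferrule_wide_center (a point): centre (half-way up) of the loose brass ferrule that fits: an upright plain tube 42 mm outside diameter, 36 mm tall, bore 32 mm right through, about 0.17 kg, standing on the bench; z is its axis. Fully home on the pin its centre is 18 mm above the board's top, 30 mm below the pin's tip.
- ferrule_narrow_center (a point): centre of the loose brass ferrule that is too narrow: same outside, 42 mm diameter and 36 mm tall, but bore 18 mm; standing on the bench.
- ferrule_mate_center (a point): centre of the brass ferrule already fully home on the carrier's other pin (42 mm diameter, 36 mm tall, bore 32 mm, 0.17 kg, loose on the pin).
- ferrule_wide: the same fitting ferrule, origin at the centre of its underside
- ferrule_narrow: the same narrow ferrule, origin at the centre of its underside
- ferrule_mate: the same ferrule on the other pin, origin at the centre of its underside
- carrier: the carrier, a loose pale wooden board 90 mm (x) by 230 mm (y), 16 mm thick, with the handle in the middle and a pin near each end, 0.3 to 0.55 kg, balanced about the handle when both pins carry a ferrule; origin at the centre of its underside, z up
- jar: amber glass jar, 68 mm diameter, 85 mm tall, origin under its centre; leave alone
- glue: white glue bottle, 56 mm diameter, 160 mm tall, origin under its centre; leave alone
- hammer: hammer lying flat; leave alone
- brush: brush lying flat; leave alone
- screwdriver: screwdriver lying flat; leave alone
- offcut: dark wood offcut 110 x 50 x 24 mm lying flat; leave alone
Not all that is in view belongs to the job. What is shaped like the ferrule_wide but black or turquoise is not meant.

How it is judged (in metres and radians):
On the way, in this order (a step that is already met when the one before it is completed fails the run):
1. the wide ferrule is fully home on the empty pin and let go, the carrier still standing on the bench (x of ferrule_wide_center in the frame of free_pin between -0.004 and 0.004 m and y of ferrule_wide_center in the frame of free_pin between -0.004 and 0.004 m and z of ferrule_wide_center in the frame of free_pin between -0.034 and -0.0265 m and contact force between each of ferrule_wide, ferrule_mate and the fingers below 0.2 N and height (world z) of carrier_handle below 0.07 m and angle between carrier_handle's own z axis and vertical below 0.06 rad), for 0.2 s.
2. the carrier is held by the fingers in the air, level, with both ferrules home (x of ferrule_wide_center in the frame of free_pin between -0.004 and 0.004 m and y of ferrule_wide_center in the frame of free_pin between -0.004 and 0.004 m and z of ferrule_wide_center in the frame of free_pin between -0.034 and -0.0265 m and x of ferrule_mate_center in the frame of mate_pin between -0.004 and 0.004 m and y of ferrule_mate_center in the frame of mate_pin between -0.004 and 0.004 m and z of ferrule_mate_center in the frame of mate_pin between -0.034 and -0.0265 m and contact force between each of ferrule_wide, ferrule_mate and the fingers below 0.2 N and height (world z) of carrier_handle above 0.181 m and angle between carrier_handle's own z axis and vertical below 0.12 rad and contact force between carrier and the fingers above 1 N and linear speed of carrier below 0.02 m/s and angular speed of carrier below 0.15 rad/s and contact force between carrier and ferrule_narrow below 0.2 N and contact force between carrier and jar below 0.2 N and contact force between carrier and glue below 0.2 N and contact force between carrier and hammer below 0.2 N and contact force between carrier and brush below 0.2 N and contact force between carrier and screwdriver below 0.2 N and contact force between carrier and offcut below 0.2 N), for 0.2 s.
At the end, for the whole second after the job is handed in: Carrier held by the fingers only, underside over 115 mm above the bench, within 0.12 rad of level, still (20 mm/s, 0.15 rad/s); both wide ferrules home on their pins (4 mm off the axis, centre 26.5 to 34 mm below the tip), untouched by the fingers; narrow ferrule on the bench (all of step 2 and height (world z) of ferrule_narrow_center below 0.03 m); the arm keeps its last pose, push and grip.
It fails at once if the carrier is tipped more than 0.35 rad (angle between carrier_handle's own z axis and vertical above 0.35 rad).
It fails at once if the narrow ferrule is moved more than 40 mm (distance of ferrule_narrow_center from where it was at the start of the episode above 0.04 m).
It fails at once if a bystander (jar, glue bottle, hammer, brush, screwdriver, offcut) is moved more than 30 mm (distance of any of jar, glue, hammer, brush, screwdriver, offcut from where it was at the start of the episode above 0.03 m).
It also fails if it takes over 64 s, if anything falls off the work surface, if the arm or the gripper's body presses on something with over 40 N, if the wrist force passes 120 N, or if a joint passes its speed limit or range.

ROBOT

A 6-joint arm with a two-finger parallel gripper is mounted at the origin on the work surface. World frame = base frame: x ahead of the robot, y to its left, z up, the work surface at z = 0. Lengths are in mm, angles in rad, forces in N, time in s.
With the tool pointing down it reaches from about 350 to 875 mm from the base axis. Payload 4.2 kg.
Tool frame: the origin (TCP) lies at the very end of the fingers, on their centre line; the grasp point (between the pads) lies 19 mm behind it; z points along the fingers, y is the direction in which the jaws open and shut (so a half turn about z gives the same grasp; the last joint's range is limited). The gripper opens to 85 mm and grips with 20 to 120 N. Pads are 22 mm wide; open, the fingers measure 114 mm over their backs; the gripper's body (76 mm by 85 mm) begins 54 mm behind the grasp point. The pads swing forward as they close: fully open they stand 13 mm farther back than shut.
Start: joints at [1.404, 0.385, 0.008, 0, -1.194, -0.259], TCP at [258.122, 569.185, 231.312] pointing down, gripper open.
Joint ranges: [-3.14, 3.14], [-1.21, 2.06], [-1.07, 1.41], [-3.16, 2.05], [-2.99, -0.16], [-3.1, 3.1]. Speed limits (rad/s): [2.79, 2.79, 3.14, 3.14, 3.14, 3.14].

INTERFACE

Orientations are given as a unit quaternion [x, y, z, w].
In Python, from bench import read_state, get_image, camera_params, job_done gives the robot as it stands.
- The arm moves only by the tool send_rows, never from a script. Its arguments are lists of equal length, an entry for each row: "translation": the shift along the tool's x, y, z in m, a list of three; "yaw": the turn about the tool's z in degrees; "fingers": the closure in counts, from 0 (fully open) to 255 (shut). A call has 1 to 12 rows; each row is the pose to reach, as a shift and turn from the pose measured when the call began, along the tool's axes at that moment; what a row does not reach only later rows make up. A row lasts 1/10 s, in which the tool goes at most 50 mm and 8.59 degrees, less where a joint would pass 70% of its speed; a pose out of reach is approached as far as the arm can. A call with a gripper value outside its range is refused whole. The fingers move at their own pace and stop on an object; the grip force is fixed at half the most. Time passes only in rows, so rows that repeat a pose let the fingers close. It gives the time, the measured TCP pose, the force and the opening at its end, in the units of the state.
- read_state(): the state, without advancing time (a new reading comes with each control period).
- get_image(name): name is "side" or "top"; returns the picture (384x512x3 uint8, blue, green, red); there is no depth.
- camera_params(name): a dict with "mtx" (3x3 intrinsics, pixels), "rvec" (rotation vector, rad) and "tvec" (3), from world to camera coordinates, as OpenCV has them. Camera axes: x right, y down, z forward; pixel columns grow to the right and rows downward; lengths in mm; the calibration is good to about 2 mm. A picture is of the moment at which its call begins. camera_params takes no time and is no camera call.
- job_done(): hands the job in, once; it reports no verdict.
The state is a dict: "clock": time; "joints": joint angles; "joint_vel": joint speeds; "joint_efforts": joint torques, N m; "position": TCP position; "ee_rot": TCP orientation; "contact_force": force on the tool from outside, world axes, zero at the start; "wrist_torque": the same for the moment, N m; "gripper_width": finger opening in mm.
Only numpy, scipy, OpenCV 4.12 (cv2) and the standard library are available. Lean on these libraries where they do the work, as an engineer would, in place of code of your own. Each camera call takes 0.05 s, during which the arm holds its last target.

## Working session

There is one attempt and no reset: what is moved stays moved. The work goes in short steps, Python scripts to look and compute and a tool call to move; the robot and the scene stay as the last step left them, time stands still between calls to the robot, and variables do not carry over. Pictures are saved under pics/ and viewed, and the job is handed in when it is done.

Besides the shell and the picture viewer there is one more tool, called as a command line: name --pt "numbers of a row" for each row, then --argument value for the rest. send_rows: Moves the arm, as the interface text tells. Its arguments: {"type":"object","properties":{"translation":{"type":"array","items":{"type":"array","items":{"type":"number"}}},"yaw":{"type":"array","items":{"type":"number"}},"fingers":{"type":"array","items":{"type":"number"}}},"required":["translation","yaw","fingers"]}

```bash
mkdir -p pics; python3 - <<'E'
from bench import *
import cv2
print(read_state())
for n in("side","top"):
    im=get_image(n); cv2.imwrite(f"pics/{n}0.png",im); 
    p=camera_params(n); print(n,p)
E
```

```text
{'clock': 0.0, 'joints': array([ 1.40357841e+00,  3.85579129e-01,  6.60812568e-03, -5.22584744e-04,
       -1.19403458e+00, -2.58623642e-01]), 'joint_vel': array([ 0.00209712,  0.00014723, -0.00183244, -0.00062752, -0.00119044,
       -0.00074873]), 'joint_efforts': array([-2.48035767e-04, -3.92290378e+01,  1.88395035e+01,  4.18627068e+00,
       -4.69672916e-03, -8.60453362e-07]), 'position': array([257.89796837, 568.6467033 , 230.19755826]), 'ee_rot': array([ 9.77396878e-01, -2.11409706e-01, -1.92138639e-04,  1.11456779e-03]), 'contact_force': array([-0.20696014, -0.9447619 , -0.57958865]), 'wrist_torque': array([0.03276551, 0.02408708, 0.07513375]), 'gripper_width': 85.30779900612256}
side {'mtx': array([[495.2236938 ,   0.        , 254.28995885],
       [  0.        , 495.2236938 , 191.10067735],
       [  0.        ,   0.        ,   1.        ]]), 'rvec': array([ 2.25056085, -0.94036299,  0.33782198]), 'tvec': array([-424.87722622,  325.23865729, 1256.99330557])}
top {'mtx': array([[369.41508382,   0.        , 253.09946235],
       [  0.        , 369.41508382, 198.0767953 ],
       [  0.        ,   0.        ,   1.        ]]), 'rvec': array([ 2.12013087, -2.17278674,  0.09922827]), 'tvec': array([  13.91113816,  567.5153573 , 1017.70708213])}
```

View pics/top0.png

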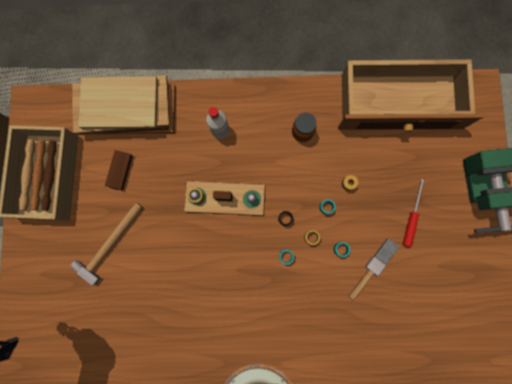

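View pics/side0.png

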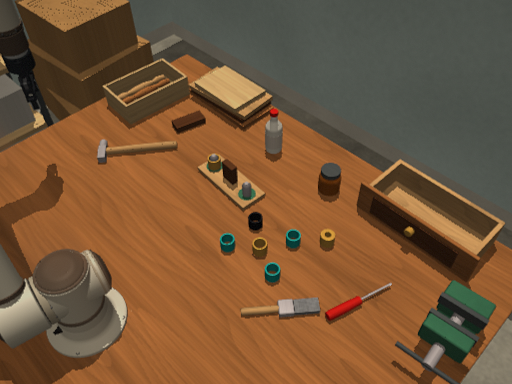

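The top view shows the wide brass ring at about (313,238), the narrow one at (351,183), the empty pin with its green foot at (252,199) and the mate ferrule at (196,196). Next I'll measure these with masks.

```bash
cat > h.py <<'E'
import numpy as np, cv2
from bench import *
def cam(n):
    p=camera_params(n); R=cv2.Rodrigues(p['rvec'])[0]; return p['mtx'],R,p['tvec'].ravel()
def ray(n,uv):
    K,R,t=cam(n); d=R.T@np.linalg.inv(K)@np.array([uv[0],uv[1],1.]); return -R.T@t,d
def onz(n,uv,z):
    c,d=ray(n,uv); return (c+d*(z-c[2])/d[2])
def proj(n,P):
    p=camera_params(n); return cv2.projectPoints(np.array(P,float).reshape(-1,3),p['rvec'],p['tvec'],p['mtx'],None)[0].reshape(-1,2)
def tri(ua,ub):
    A=[];b=[]
    M=np.zeros((3,3));v=np.zeros(3)
    for n,u in(("top",ua),("side",ub)):
        c,d=ray(n,u);d/=np.linalg.norm(d);Q=np.eye(3)-np.outer(d,d);M+=Q;v+=Q@c
    return np.linalg.solve(M,v)
E
python3 - <<'E'
from h import *
t=cv2.imread('pics/top0.png');s=cv2.imread('pics/side0.png')
for n,im,rng in(("top",t,(180,160,370,280)),("side",s,(190,140,350,290))):
    x0,y0,x1,y1=rng; c=im[y0:y1,x0:x1]
    cv2.imwrite(f'pics/{n}crop0.png',cv2.resize(c,None,fx=4 if n=='top' else 4,fy=4,interpolation=cv2.INTER_CUBIC)[:600,:800])
    h=cv2.cvtColor(im,cv2.COLOR_BGR2HSV)
    for nm,lo,hi in(("brass",(19,110,60),(32,255,255)),("green",(60,60,30),(100,255,255)),("wood",(12,60,120),(24,170,255)),("dark",(0,60,15),(14,255,75))):
        m=cv2.inRange(h,lo,hi); mm=np.zeros_like(m); mm[y0:y1,x0:x1]=m[y0:y1,x0:x1]
        cs,_=cv2.findContours(mm,cv2.RETR_EXTERNAL,cv2.CHAIN_APPROX_NONE)
        for k in cs:
            if cv2.contourArea(k)>25:
                print(n,nm,cv2.contourArea(k),np.round(cv2.minAreaRect(k)[0],1),np.round(cv2.minAreaRect(k)[1],1),round(cv2.minAreaRect(k)[2],1),cv2.boundingRect(k))
E
```

```text
top brass 41.5 [312.  237.5] [13. 14.] 90.0 (305, 231, 15, 14)
top brass 70.0 [195.  194.5] [15. 14.] 90.0 (188, 187, 15, 16)
top brass 129.0 [349.5 182.5] [13. 13.] 90.0 (343, 176, 14, 14)
top green 154.0 [286. 257.] [14. 14.] 90.0 (279, 250, 15, 15)
top green 168.0 [341.5 249. ] [14. 15.] 90.0 (334, 242, 16, 15)
top green 157.0 [327. 207.] [14. 14.] 90.0 (320, 200, 15, 15)
top green 183.0 [251.5 198.5] [15. 15.] 90.0 (244, 191, 16, 16)
top wood 22448.5 [274.5 219.5] [189. 119.] -0.0 (180, 160, 190, 120)
top dark 157.5 [285.8 218.8] [14.8 14.1] 45.0 (278, 211, 15, 16)
top dark 36.0 [224.1 198.8] [ 7.3 16.8] 71.6 (215, 193, 18, 9)
side green 229.0 [272.  271.5] [14. 19.] 0.0 (265, 262, 15, 20)
side green 207.5 [227. 242.] [18. 14.] 90.0 (220, 233, 15, 19)
side green 208.5 [293. 238.] [18. 14.] 90.0 (286, 229, 15, 19)
side green 54.5 [246.6 194.2] [ 9.6 15.4] 84.8 (239, 189, 16, 11)
side wood 918.0 [230.4 179.6] [68.2 26.1] 41.2 (197, 161, 68, 47)
side dark 228.0 [328.  186.6] [21.2 17.9] 9.5 (318, 176, 22, 20)
side dark 165.5 [229.  172.5] [14. 21.] 0.0 (222, 162, 15, 22)
```

```bash
python3 - <<'E'
from h import *
for nm,u in(("wide",(313,238)),("narrow",(351,183)),("mate",(196,196))):
    print(nm,onz("top",u,36 if nm!="mate" else 52))
print(onz("top",(252,199),64))
for r in (0,42): print(proj("top",[[400,0,36]]))
E
```

```text
wide [ 450.79277018 -164.81023473   36.        ]
narrow [ 603.19952579 -278.54925283   36.        ]
mate [575.63513308 160.03481613  52.        ]
[561.59010489   2.30499639  64.        ]
[[254.446289   257.69403867]]
[[254.446289   257.69403867]]
```

View crops.

View pics/topcrop0.png

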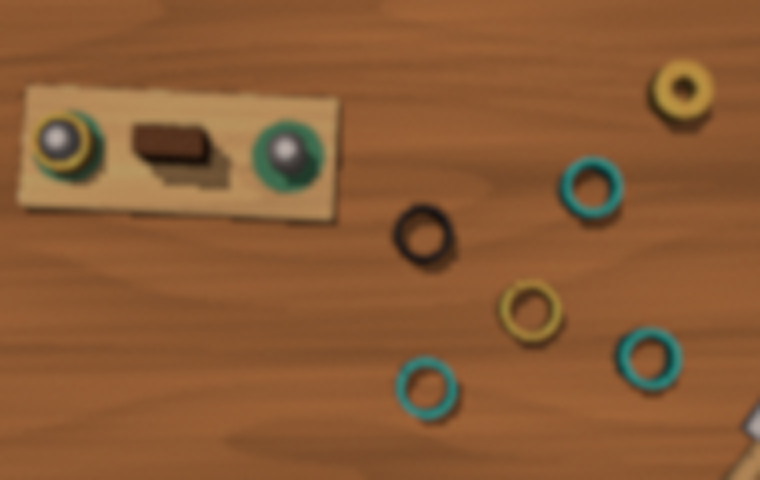

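View pics/sidecrop0.png

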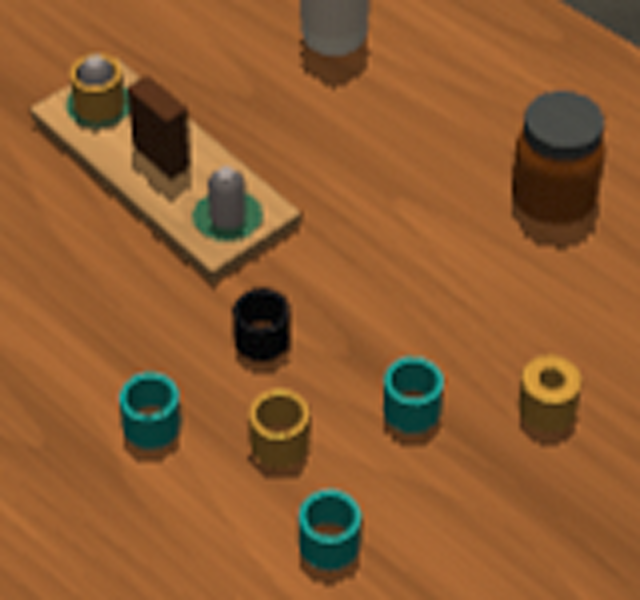

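The top crop shows the wide ring centred at crop (531,312), the disc at (288,156), and the board corners at (25,86), (338,98), (335,221) and (19,206). The side crop shows the wide rim at (280,415) and the pin tip near (226,171).

```bash
python3 - <<'E'
from h import *
T=lambda u,v:(180+(u+.5)/4-.5,160+(v+.5)/4-.5)
S=lambda u,v:(190+(u+.5)/4-.5,140+(v+.5)/4-.5)
t=cv2.imread('pics/top0.png')
h=cv2.cvtColor(t,cv2.COLOR_BGR2HSV)
for nm,a,b,z in(("wide top",(531,312),(280,415),36),("narrow",(683,90),(550,381),36),("disc",(288,156),(228,214),16),("tip",(287,150),(226,171),64),("mate top",(62,143),(97,78),52)):
    print(nm,"top",onz("top",T(*a),z).round(1),"side",onz("side",S(*b),z).round(1),"tri",tri(T(*a),S(*b)).round(1))
c=np.array([onz("top",T(*p),16) for p in((25,86),(338,98),(335,221),(19,206))]);print(c.round(1),c.mean(0), np.linalg.norm(c[0]-c[1]),np.linalg.norm(c[2]-c[1]))
c2=np.array([onz("side",S(*p),16) for p in((33,111),(299,214),(212,272))]);print(c2.round(1), (c2[0]+c2[1])/2)
d=(c[0]+c[3]-c[1]-c[2])/2;print("ydir",d/np.linalg.norm(d),np.degrees(np.arctan2(d[1],d[0])))
for nm,p in(("black",(424,234)),("turq",(427,387)),("t",(650,359)),("t",(592,187))):print(nm,onz("top",T(*p),36).round(1))
for nm,r in(("ring",22),):pass
from scipy.spatial.transform import Rotation as R
print(R.from_quat(read_state()['ee_rot']).as_matrix().round(3))
# jar, glue via top
print("jar top",onz("top",(305,121),85),"glue",onz("top",(213,112),160))
E
```

```text
wide top top [ 451.9 -163.1   36. ] side [ 456.2 -166.3   36. ] tri [ 454.  -164.8   36. ]
narrow top [ 605.8 -276.9   36. ] side [ 607.9 -280.2   36. ] tri [ 607.5 -278.5   34. ]
disc top [568.4   4.8  16. ] side [572.6   4.6  16. ] tri [569.4   3.6  18.9]
tip top [566.9   3.9  64. ] side [572.7   4.8  64. ] tri [567.9   2.5  69. ]
mate top top [577.5 162.5  52. ] side [579.3 157.7  52. ] tri [579.6 161.7  48.7]
[[625.  196.2  16. ]
 [609.9 -32.5  16. ]
 [520.4 -28.   16. ]
 [537.  200.7  16. ]] [573.08571889  84.08467029  16.        ] 229.24002663694608 89.58983255511615
[[540.9 195.9  16. ]
 [610.4 -34.3  16. ]
 [523.9 -28.2  16. ]] [575.63124961  80.80180924  16.        ]
ydir [0.06927108 0.99759787 0.        ] 86.02787868000493
black [508.2 -90.4  36. ]
turq [401.7 -88.9  36. ]
t [ 417.5 -244.    36. ]
t [ 538.4 -209.6   36. ]
[[ 0.911 -0.413 -0.001]
 [-0.413 -0.911 -0.002]
 [ 0.     0.002 -1.   ]]
jar top [ 772.49632676 -149.84549512   85.        ] glue [779.22683795  95.23472775 160.        ]
```

```bash
cat >> h.py <<'E'
from scipy.spatial.transform import Rotation as Rot
def go(x,y,z,jaw):
    s=read_state();M=Rot.from_quat(s['ee_rot']).as_matrix()
    d=M.T@(np.array([x,y,z])-s['position'])/1000
    a=np.degrees(np.arctan2(M[1,1],M[0,1])); dy=(a-jaw+90)%180-90
    print("clock",s['clock'],"pos",s['position'].round(1),"jaw",round(a,1),"tilt",M[:,2].round(3),"J",s['joints'].round(2),"F",s['contact_force'].round(1),"w",round(s['gripper_width'],1))
    print("translation",d.round(4),"yaw",round(dy,1))
E
python3 -c "
from h import *
go(453,-164.5,150,176)"
```

```text
clock 0.1 pos [257.9 568.7 230.3] jaw -114.4 tilt [-0.001 -0.002 -1.   ] J [ 1.4   0.39  0.01 -0.   -1.19 -0.26] F [-0.9 -0.3 -0.2] w 84.9
translation [0.4806 0.587  0.0815] yaw 69.6
```

send_rows --pt "0.04 0.049 0.007" --pt "0.08 0.098 0.014" --pt "0.12 0.147 0.02" --pt "0.16 0.196 0.027" --pt "0.2 0.245 0.034" --pt "0.24 0.294 0.041" --pt "0.28 0.342 0.048" --pt "0.32 0.391 0.055" --pt "0.36 0.44 0.061" --pt "0.4 0.489 0.068" --pt "0.44 0.538 0.075" --pt "0.481 0.587 0.08" --yaw '[6,12,18,24,30,36,42,48,54,60,65,69.6]' --fingers '[0,0,0,0,0,0,0,0,0,0,0,0]'

```text
clock: 1.3
position: [410.9, -9.4, 167.3]
ee_rot: [-0.681, 0.732, -0.0, -0.001]
contact_force: [1.0, -0.4, 0.2]
gripper_width: 85.5
```

```bash
python3 -c "
from h import *
go(453,-164.5,80,176)"
```

```text
clock 1.3 pos [410.9  -9.4 167.3] jaw 175.8 tilt [-0.    -0.002 -1.   ] J [ 0.38  0.08 -0.58  0.   -0.91 -0.45] F [ 1.  -0.4  0.2] w 85.5
translation [ 0.1514 -0.0533  0.0876] yaw -0.2
```

send_rows --pt "0.04 -0.014 0.023" --pt "0.08 -0.028 0.046" --pt "0.12 -0.042 0.069" --pt "0.151 -0.053 0.0876" --pt "0.151 -0.053 0.0876" --pt "0.151 -0.053 0.0876" --pt "0.151 -0.053 0.0876" --yaw '[0,0,0,0,0,0,0]' --fingers '[0,0,0,0,0,0,0]'

```text
clock: 2.0
position: [452.8, -163.6, 80.3]
ee_rot: [-0.681, 0.732, -0.001, -0.001]
contact_force: [0.6, 0.1, 0.3]
gripper_width: 85.4
```

```bash
python3 - <<'E'
from h import *
go(453,-164.5,7,176)
for n,r in(("top",(270,200,370,275)),("side",(200,180,330,280))):
    im=get_image(n); x0,y0,x1,y1=r
    cv2.imwrite(f"pics/{n}1.png",cv2.resize(im[y0:y1,x0:x1],None,fx=6,fy=6,interpolation=cv2.INTER_CUBIC)[:600,:800])
E
```

```text
clock 2.0 pos [ 452.8 -163.6   80.3] jaw 175.9 tilt [ 0.    -0.002 -1.   ] J [-0.01  0.32 -0.54  0.   -0.71 -0.07] F [0.6 0.1 0.3] w 85.4
translation [ 0.0008 -0.0003  0.0733] yaw -0.1
```

View pics/side1.png

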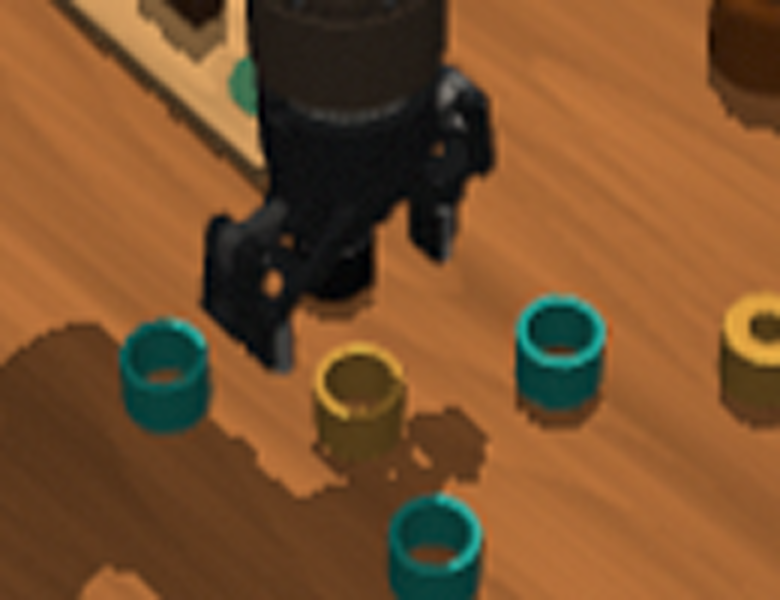

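View pics/top1.png

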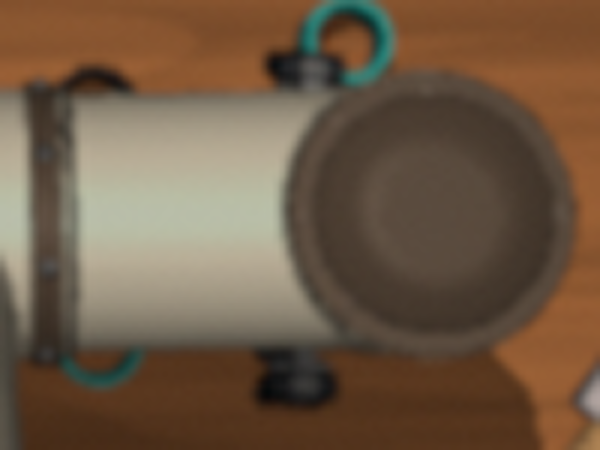

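The fingers straddle the wide ring. The fingertips are at side-crop (283,365) and (440,258), so I'll check the calibration against them.

```bash
python3 - <<'E'
from h import *
p=read_state()['position']
for z in(80,93):print(z,proj("side",[[p[0]-42,p[1]+3,z],[p[0]+42,p[1]-3,z],[p[0],p[1],z],]).round(1).tolist())
S=lambda u,v:(200+(u+.5)/6-.5,180+(v+.5)/6-.5)
print(S(283,365),S(440,258)); a=[onz("side",S(*u),93) for u in((283,365),(440,258))]; print(a,(a[0]+a[1])/2)
print("ring",onz("side",S(359,382),36))
E
```

```text
80 [[245.9, 242.2], [269.5, 225.5], [257.8, 233.7]]
93 [[245.7, 239.3], [269.5, 222.5], [257.8, 230.8]]
(246.75, 240.41666666666666) (272.9166666666667, 222.58333333333334)
[array([ 410.40871979, -164.73512158,   93.        ]), array([ 501.28920273, -172.89925369,   93.        ])] [ 455.84896126 -168.81718764   93.        ]
ring [ 456.06799029 -165.59691598   36.        ]
```

send_rows --pt "0.0005 0 0.03" --pt "0.0005 0 0.05" --pt "0.0005 0 0.065" --pt "0.0005 0 0.0733" --pt "0.0005 0 0.0733" --pt "0.0005 0 0.0733" --yaw '[0,0,0,0,0,0]' --fingers '[0,0,0,0,0,0]'

```text
clock: 2.7
position: [453.8, -163.4, 8.2]
ee_rot: [-0.682, 0.731, -0.002, 0.0]
contact_force: [0.5, -0.6, -0.1]
gripper_width: 85.4
```

send_rows --pt "0 0 0" --pt "0 0 0" --pt "0 0 0" --pt "0 0 0" --pt "0 0 0" --pt "0 0 0" --pt "0 0 0" --pt "0 0 0" --pt "0 0 0" --pt "0 0 0" --yaw '[0,0,0,0,0,0,0,0,0,0]' --fingers '[60,90,110,130,150,160,160,160,160,160]'

```text
clock: 3.7
position: [454.9, -163.5, 9.1]
ee_rot: [-0.682, 0.731, -0.002, 0.001]
contact_force: [-1.1, 0.8, 5.6]
gripper_width: 39.5
```

```bash
python3 - <<'E'
from h import *
go(453,-164.5,120,176)
for n,r in(("side",(200,180,330,280)),):
    im=get_image(n); x0,y0,x1,y1=r
    cv2.imwrite(f"pics/{n}2.png",cv2.resize(im[y0:y1,x0:x1],None,fx=6,fy=6,interpolation=cv2.INTER_CUBIC)[:600,:800])
E
```

```text
clock 3.7 pos [ 454.9 -163.5    9.1] jaw 176.0 tilt [ 0.005 -0.002 -1.   ] J [-0.01  0.44 -0.6   0.   -0.52 -0.07] F [-1.1  0.8  5.6] w 39.5
translation [ 0.0013  0.0013 -0.1109] yaw 0.0
```

View pics/side2.png

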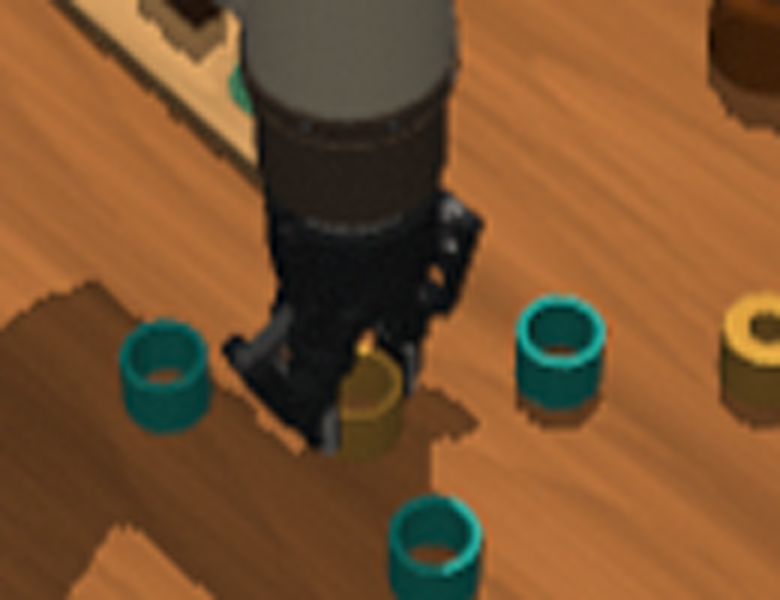

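```bash
python3 - <<'E'
from h import *
S=lambda u,v:(200+(u+.5)/6-.5,180+(v+.5)/6-.5)
for z in(9,13):print(z,[onz("side",S(*u),z).round(1) for u in((328,450),(410,388),(338,435))])
print([ (6*(q[0]-200),6*(q[1]-180)) for q in proj("side",[[433.9,-162,9],[475.9,-165,9],[454.9,-163.5,36],[454.9,-163.5-21,36],[454.9,-163.5+21,36],[433.9,-162-11,9],[433.9,-162+11,9]])])
E
```

```text
9 [array([ 432.4, -168.5,    9. ]), array([ 484. , -171.2,    9. ]), array([ 441.6, -165.9,    9. ])]
13 [array([ 430.5, -170.5,   13. ]), array([ 481.9, -173.2,   13. ]), array([ 439.6, -167.9,   13. ])]
[(np.float64(317.80578044624724), np.float64(437.4445682489884)), (np.float64(385.8777929509771), np.float64(388.03054277540355)), (np.float64(351.45441585985793), np.float64(378.3811778112579)), (np.float64(384.26677139635024), np.float64(404.65292131973223)), (np.float64(319.12510022427193), np.float64(352.4961880171537)), (np.float64(334.6630827295125), np.float64(451.2742762432931)), (np.float64(301.07787352586513), np.float64(423.72101603539016))]
```

send_rows --pt "0 0 -0.01" --pt "0 0 -0.03" --pt "0 0 -0.055" --pt "0 0 -0.08" --pt "0 0 -0.1" --pt "0 0 -0.1" --pt "0 0 -0.1" --yaw '[0,0,0,0,0,0,0]' --fingers '[160,160,160,160,160,160,160]'

```text
clock: 4.45
position: [453.7, -163.2, 109.0]
ee_rot: [-0.682, 0.731, -0.002, 0.001]
contact_force: [0.0, 0.3, -2.1]
gripper_width: 40.2
```

```bash
python3 - <<'E'
from h import *
go(569,3.5,105,176)
for n,r in(("side",(200,150,330,250)),):
    im=get_image(n); x0,y0,x1,y1=r
    cv2.imwrite(f"pics/{n}3.png",cv2.resize(im[y0:y1,x0:x1],None,fx=6,fy=6,interpolation=cv2.INTER_CUBIC)[:600,:800])
E
```

```text
clock 4.45 pos [ 453.7 -163.2  109. ] jaw 176.0 tilt [ 0.005 -0.002 -1.   ] J [-0.01  0.28 -0.51  0.   -0.78 -0.06] F [ 0.   0.3 -2.1] w 40.2
translation [-0.1743 -0.1033  0.0043] yaw -0.0
```

View pics/side3.png

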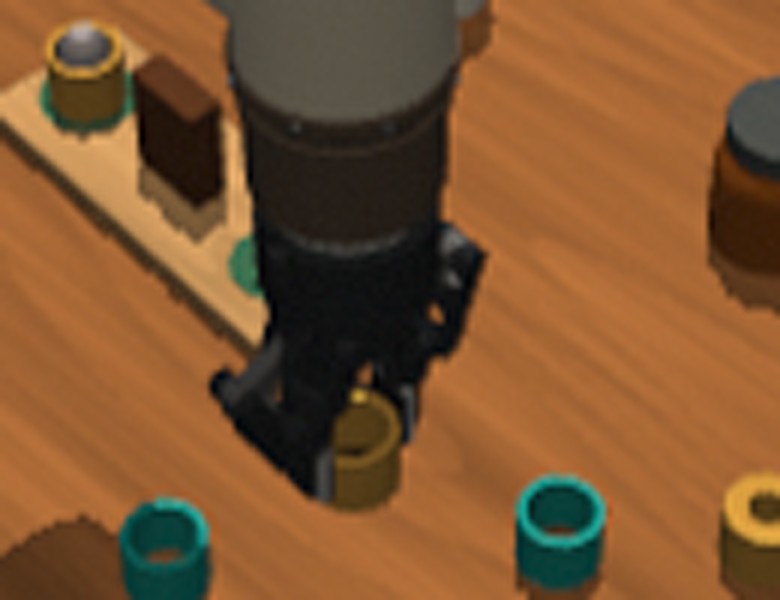

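The wide ferrule is held upright and clear of the bench. Next I'll move it over the pin.

send_rows --pt "-0.035 -0.021 0" --pt "-0.07 -0.041 0" --pt "-0.105 -0.062 0" --pt "-0.14 -0.083 0" --pt "-0.165 -0.098 0.002" --pt "-0.174 -0.103 0.004" --pt "-0.174 -0.103 0.004" --pt "-0.174 -0.103 0.004" --pt "-0.174 -0.103 0.004" --yaw '[0,0,0,0,0,0,0,0,0]' --fingers '[160,160,160,160,160,160,160,160,160]'

```text
clock: 5.4
position: [567.0, 2.0, 103.9]
ee_rot: [-0.681, 0.732, -0.001, -0.0]
contact_force: [0.2, -0.5, -1.6]
gripper_width: 39.7
```

```bash
python3 - <<'E'
from h import *
go(569,3.5,90,176)
im=get_image("side");x0,y0,x1,y1=195,125,295,225
cv2.imwrite("pics/side4.png",cv2.resize(im[y0:y1,x0:x1],None,fx=6,fy=6,interpolation=cv2.INTER_CUBIC))
im=get_image("top");x0,y0,x1,y1=170,150,300,250
cv2.imwrite("pics/top4.png",cv2.resize(im[y0:y1,x0:x1],None,fx=6,fy=6,interpolation=cv2.INTER_CUBIC))
E
```

```text
clock 5.4 pos [567.    2.  103.9] jaw 175.9 tilt [ 0.001 -0.002 -1.   ] J [ 0.29  0.41 -0.31  0.   -0.85 -0.36] F [ 0.2 -0.5 -1.6] w 39.7
translation [-0.0016 -0.0018  0.0139] yaw -0.1
```

View pics/side4.png

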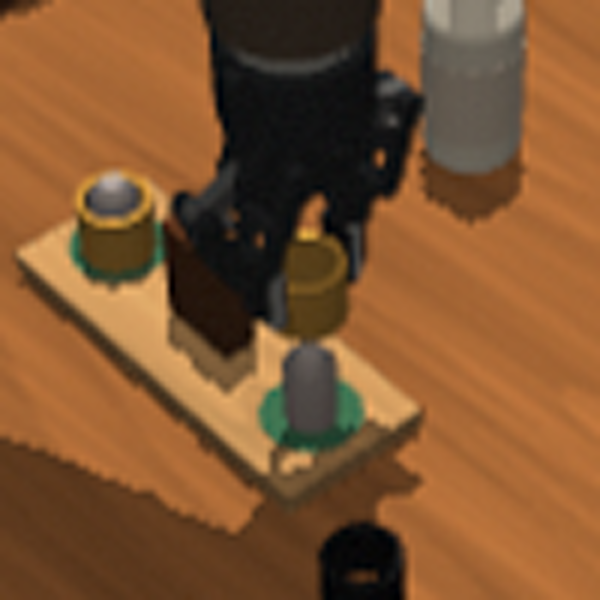

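View pics/top4.png

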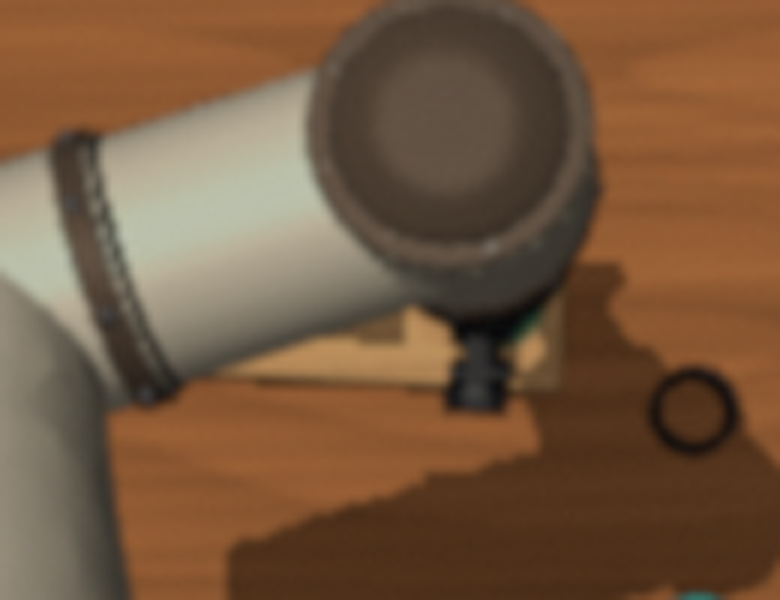

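```bash
python3 - <<'E'
from h import *
S=lambda u,v:(195+(u+.5)/6-.5,125+(v+.5)/6-.5)
print("held",onz("side",S(308,260),131)); d=onz("side",S(311.5,413),16);m=onz("side",S(115.5,199),52);print("disc",d,"mate",m, m-d,np.linalg.norm((m-d)[:2]))
print("tcp",read_state()['position'])
p=read_state()['position']
for P in([p[0],p[1],131],[569,3.5,16],[569,3.5,64]): print(((proj("side",[P])[0]-[195,125])*6).round())
im=cv2.imread("pics/side4.png");h=cv2.cvtColor(im,cv2.COLOR_BGR2HSV)
m=cv2.inRange(h,(20,90,60),(32,255,255));n,l,s,c=cv2.connectedComponentsWithStats(m)
for k in range(1,n):
    if s[k][4]>300: print("brass",s[k])
m=cv2.inRange(h,(60,60,30),(90,255,255));n,l,s,c=cv2.connectedComponentsWithStats(m)
for k in range(1,n):
    if s[k][4]>300: print("gr",s[k])
E
```

```text
held [ 5.69773794e+02 -1.10374791e-01  1.31000000e+02]
disc [571.50637083   3.97442109  16.        ] mate [583.3815169  162.40476588  52.        ] [ 11.87514607 158.43034479  36.        ] 158.87477221326478
tcp [567.52409428   2.13627114 104.4302873 ]
[299. 258.]
[306. 414.]
[303. 349.]
brass [ 67 219  98  66 871]
brass [256 377 110  80 515]
gr [ 261  384  100   65 2837]
```

```bash
python3 - <<'E'
from h import *
go(569.2,6.0,78,176)
E
```

```text
clock 5.5 pos [567.5   2.1 104.4] jaw 175.9 tilt [ 0.003 -0.002 -1.   ] J [ 0.29  0.41 -0.31  0.   -0.85 -0.36] F [ 0.5 -1.2 -1.4] w 39.8
translation [-0.004  -0.0013  0.0264] yaw -0.1
```

send_rows --pt "-0.003 -0.002 0.008" --pt "-0.0054 -0.0028 0.018" --pt "-0.0054 -0.0028 0.0264" --pt "-0.0054 -0.0028 0.0264" --pt "-0.0054 -0.0028 0.0264" --yaw '[0,0,0,0,0]' --fingers '[160,160,160,160,160]'

```text
clock: 6.0
position: [570.6, 7.2, 77.5]
ee_rot: [-0.682, 0.732, -0.001, -0.0]
contact_force: [0.3, -0.0, -1.6]
gripper_width: 39.9
```

```bash
python3 - <<'E'
from h import *
go(569.2,6.0,62,176)
im=get_image("side");x0,y0,x1,y1=195,125,295,225
cv2.imwrite("pics/side5.png",cv2.resize(im[y0:y1,x0:x1],None,fx=6,fy=6,interpolation=cv2.INTER_CUBIC))
E
```

```text
clock 6.0 pos [570.6   7.2  77.5] jaw 175.9 tilt [ 0.001 -0.002 -1.   ] J [ 0.3   0.45 -0.32  0.   -0.8  -0.37] F [ 0.3 -0.  -1.6] w 39.9
translation [0.0013 0.0013 0.0155] yaw -0.1
```

View pics/side5.png

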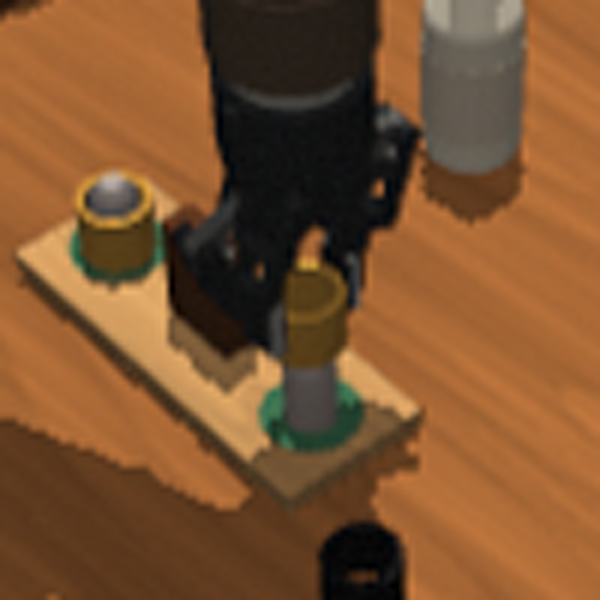

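send_rows --pt "0.001 0.001 0.004" --pt "0.001 0.001 0.008" --pt "0.001 0.001 0.012" --pt "0.001 0.001 0.016" --pt "0.001 0.001 0.02" --pt "0.001 0.001 0.02" --yaw '[0,0,0,0,0,0]' --fingers '[160,160,160,160,160,160]'

```text
clock: 6.65
position: [569.4, 6.2, 57.1]
ee_rot: [-0.681, 0.732, -0.001, -0.0]
contact_force: [0.3, 1.0, -2.0]
gripper_width: 39.9
```

```bash
python3 - <<'E'
from h import *
go(569.2,6.0,44,176)
print(read_state()['wrist_torque'])
im=get_image("side");x0,y0,x1,y1=195,125,295,225
cv2.imwrite("pics/side6.png",cv2.resize(im[y0:y1,x0:x1],None,fx=6,fy=6,interpolation=cv2.INTER_CUBIC))
E
```

```text
clock 6.65 pos [569.4   6.2  57.1] jaw 175.9 tilt [ 0.001 -0.002 -1.   ] J [ 0.3   0.47 -0.35  0.   -0.75 -0.37] F [ 0.3  1.  -2. ] w 39.9
translation [0.0002 0.0002 0.0131] yaw -0.1
[0.00176895 0.00541746 0.07822541]
```

View pics/side6.png

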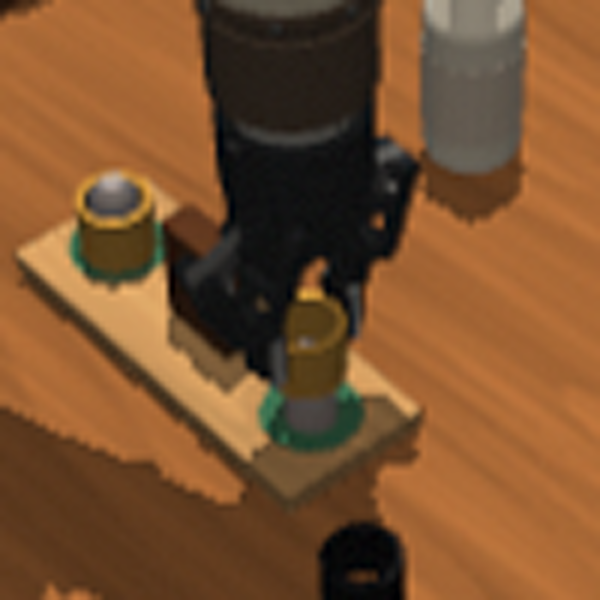

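The pin tip is visible inside the bore at (305,342) and there is no contact force, so I'll continue down.

send_rows --pt "0 0 0.003" --pt "0 0 0.006" --pt "0 0 0.009" --pt "0 0 0.012" --pt "0 0 0.015" --pt "0 0 0.015" --yaw '[0,0,0,0,0,0]' --fingers '[160,160,160,160,160,160]'

```text
clock: 7.3
position: [569.3, 6.1, 41.9]
ee_rot: [-0.681, 0.732, -0.001, -0.001]
contact_force: [0.1, -0.1, -1.4]
gripper_width: 40.0
```

```bash
python3 - <<'E'
from h import *
go(569.2,6.0,24,176)
print(read_state()['wrist_torque'])
im=get_image("side");x0,y0,x1,y1=195,125,295,225
cv2.imwrite("pics/side7.png",cv2.resize(im[y0:y1,x0:x1],None,fx=6,fy=6,interpolation=cv2.INTER_CUBIC))
E
```

```text
clock 7.3 pos [569.3   6.1  41.9] jaw 175.9 tilt [ 0.001 -0.002 -1.   ] J [ 0.3   0.5  -0.36  0.   -0.72 -0.37] F [ 0.1 -0.1 -1.4] w 40.0
translation [0.0001 0.0001 0.0179] yaw -0.1
[0.04122701 0.03606838 0.06998719]
```

View pics/side7.png

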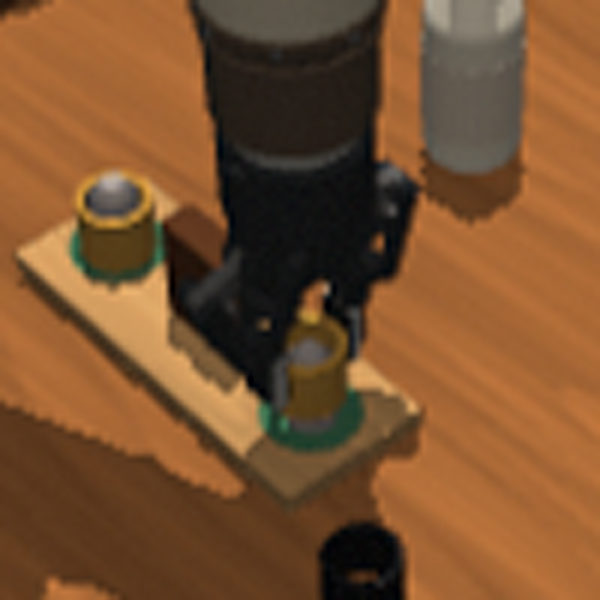

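send_rows --pt "0 0 0.003" --pt "0 0 0.006" --pt "0 0 0.009" --pt "0 0 0.012" --pt "0 0 0.014" --pt "0 0 0.0155" --pt "0 0 0.0155" --yaw '[0,0,0,0,0,0,0]' --fingers '[160,160,160,160,160,160,160]'

```text
clock: 8.05
position: [569.4, 6.1, 26.4]
ee_rot: [-0.682, 0.732, -0.001, -0.001]
contact_force: [0.2, 0.1, -1.6]
gripper_width: 40.2
```

```bash
python3 - <<'E'
from h import *
go(569.2,6.0,25,176)
im=get_image("side");x0,y0,x1,y1=195,125,295,225
cv2.imwrite("pics/side8.png",cv2.resize(im[y0:y1,x0:x1],None,fx=6,fy=6,interpolation=cv2.INTER_CUBIC))
E
```

```text
clock 8.05 pos [569.4   6.1  26.4] jaw 175.9 tilt [ 0.001 -0.002 -1.   ] J [ 0.3   0.52 -0.37  0.   -0.68 -0.37] F [ 0.2  0.1 -1.6] w 40.2
translation [0.0001 0.0002 0.0014] yaw -0.1
```

View pics/side8.png

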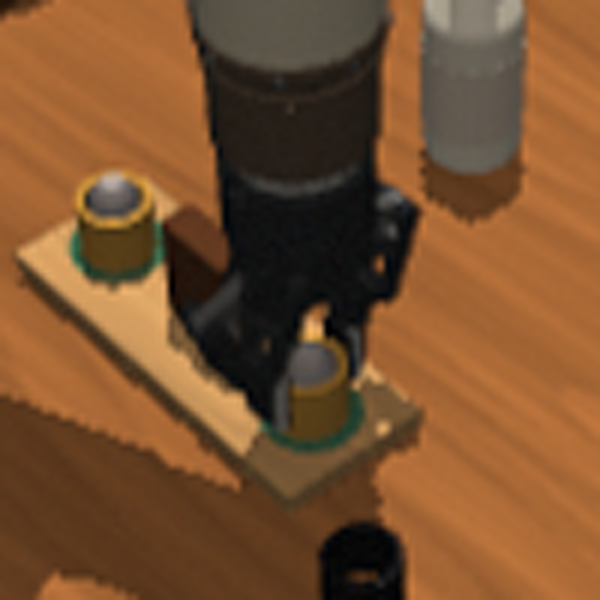

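send_rows --pt "0 0 0.001" --pt "0 0 0.0015" --pt "0 0 0.0015" --pt "0 0 0.0015" --yaw '[0,0,0,0]' --fingers '[160,160,160,160]'

```text
clock: 8.5
position: [569.6, 6.1, 25.2]
ee_rot: [-0.682, 0.732, -0.001, -0.0]
contact_force: [0.5, 0.7, -1.9]
gripper_width: 39.8
```

send_rows --pt "0 0 0" --pt "0 0 0" --pt "0 0 0" --pt "0 0 0" --pt "0 0 0" --pt "0 0 0" --pt "0 0 0" --yaw '[0,0,0,0,0,0,0]' --fingers '[120,100,60,20,0,0,0]'

```text
clock: 9.2
position: [569.6, 6.1, 25.2]
ee_rot: [-0.682, 0.732, -0.001, -0.0]
contact_force: [-1.0, -0.8, 0.3]
gripper_width: 85.5
```

send_rows --pt "0 0 -0.02" --pt "0 0 -0.05" --pt "0 0 -0.09" --pt "0 0 -0.12" --pt "0 0 -0.12" --pt "0 0 -0.12" --yaw '[0,0,0,0,0,0]' --fingers '[0,0,0,0,0,0]'

```text
clock: 9.8
position: [569.5, 6.6, 145.8]
ee_rot: [-0.681, 0.732, -0.001, 0.0]
contact_force: [-0.1, 0.4, -0.4]
gripper_width: 85.6
```

```bash
python3 - <<'E'
from h import *
go(574.5,84,100,176)
im=get_image("side");x0,y0,x1,y1=195,125,295,225
cv2.imwrite("pics/side9.png",cv2.resize(im[y0:y1,x0:x1],None,fx=6,fy=6,interpolation=cv2.INTER_CUBIC))
E
```

```text
clock 9.8 pos [569.5   6.6 145.8] jaw 175.9 tilt [ 0.003 -0.001 -1.   ] J [ 0.3   0.37 -0.25  0.   -0.95 -0.37] F [-0.1  0.4 -0.4] w 85.6
translation [-0.0777  0.0006  0.0457] yaw -0.1
```

View pics/side9.png

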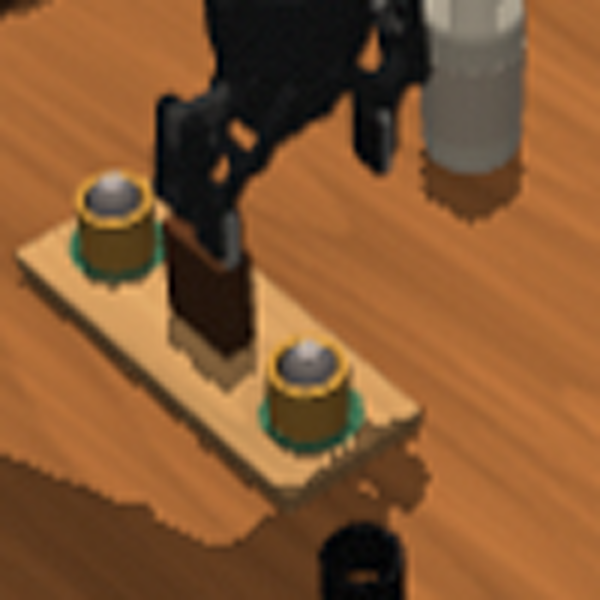

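Both ferrules look seated alike: the rims are at (307,368) and (115,199) with the same tip offset, and each sits on its green disc. The handle comes next.

send_rows --pt "-0.035 0 0" --pt "-0.07 0 0.005" --pt "-0.0777 0.0 0.02" --pt "-0.0777 0.0 0.03" --pt "-0.0777 0.0 0.03" --pt "-0.0777 0.0 0.03" --yaw '[0,0,0,0,0,0]' --fingers '[0,0,0,0,0,0]'

```text
clock: 10.45
position: [573.9, 82.9, 113.7]
ee_rot: [-0.681, 0.732, -0.001, -0.002]
contact_force: [0.5, -1.1, 0.3]
gripper_width: 85.6
```

```bash
python3 - <<'E'
from h import *
go(575,84.5,45,176)
im=get_image("side");x0,y0,x1,y1=195,125,295,225
cv2.imwrite("pics/side10.png",cv2.resize(im[y0:y1,x0:x1],None,fx=6,fy=6,interpolation=cv2.INTER_CUBIC))
S=lambda u,v:(195+(u+.5)/6-.5,125+(v+.5)/6-.5)
a=onz("side",S(307,368),52);b=onz("side",S(115.5,199),52);print(a,b,(a+b)/2,b-a)
E
```

```text
clock 10.45 pos [573.9  82.9 113.7] jaw 175.9 tilt [-0.002 -0.003 -1.   ] J [ 0.42  0.42 -0.26  0.   -0.89 -0.5 ] F [ 0.5 -1.1  0.3] w 85.6
translation [-0.0019 -0.0011  0.0687] yaw -0.1
[569.3213039    3.47967699  52.        ] [583.3815169  162.40476588  52.        ] [576.3514104   82.94222143  52.        ] [ 14.060213   158.92508889   0.        ]
```

View pics/side10.png

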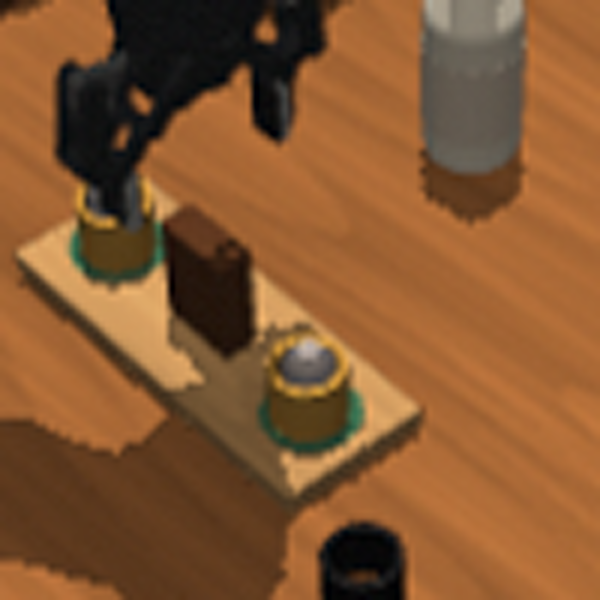

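The fingertip midpoint (204,181) projects straight onto the handle top (209,238), so they're aligned and I can descend.

send_rows --pt "-0.001 -0.0005 0.02" --pt "-0.001 -0.0005 0.04" --pt "-0.001 -0.0005 0.058" --pt "-0.001 -0.0005 0.0687" --pt "-0.001 -0.0005 0.0687" --pt "-0.001 -0.0005 0.0687" --yaw '[0,0,0,0,0,0]' --fingers '[0,0,0,0,0,0]'

```text
clock: 11.1
position: [575.5, 83.6, 46.4]
ee_rot: [-0.681, 0.732, -0.001, -0.001]
contact_force: [1.1, 0.5, 0.2]
gripper_width: 85.4
```

send_rows --pt "0 0 0" --pt "0 0 0" --pt "0 0 0" --pt "0 0 0" --pt "0 0 0" --pt "0 0 0" --pt "0 0 0" --pt "0 0 0" --pt "0 0 0" --pt "0 0 0" --pt "0 0 0" --pt "0 0 0" --yaw '[0,0,0,0,0,0,0,0,0,0,0,0]' --fingers '[60,100,130,150,165,180,195,210,230,230,230,230]'

```text
clock: 12.3
position: [576.0, 83.7, 46.6]
ee_rot: [-0.681, 0.732, -0.001, -0.0]
contact_force: [3.1, -0.6, 0.4]
gripper_width: 21.5
```

```bash
python3 - <<'E'
from h import *
go(575,84.5,185,176)
im=get_image("side");x0,y0,x1,y1=195,125,295,225
cv2.imwrite("pics/side11.png",cv2.resize(im[y0:y1,x0:x1],None,fx=6,fy=6,interpolation=cv2.INTER_CUBIC))
E
```

```text
clock 12.3 pos [576.   83.7  46.6] jaw 175.9 tilt [ 0.002 -0.002 -1.   ] J [ 0.42  0.51 -0.32  0.   -0.74 -0.5 ] F [ 3.1 -0.6  0.4] w 21.5
translation [-0.0004  0.0008 -0.1384] yaw -0.1
```

View pics/side11.png

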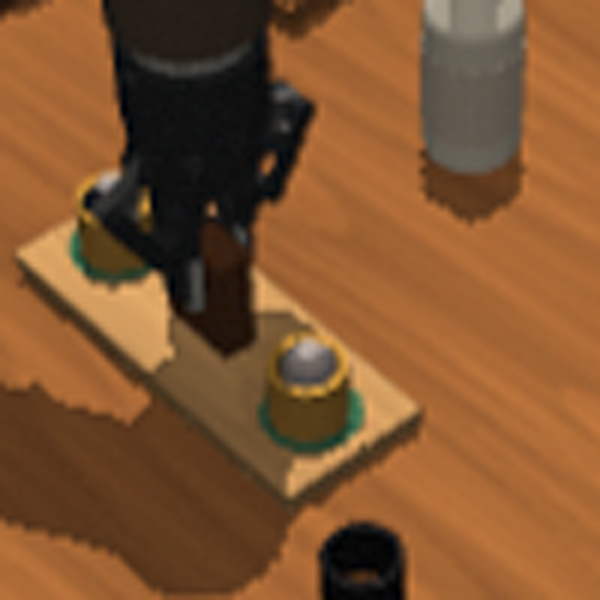

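The grip is on the handle, with an opening of 21.5 mm. Now a gentle lift.

send_rows --pt "0 0 -0.001" --pt "0 0 -0.003" --pt "0 0 -0.006" --pt "0 0 -0.01" --pt "0 0 -0.014" --pt "0 0 -0.018" --pt "0 0 -0.022" --pt "0 0 -0.025" --pt "0 0 -0.027" --pt "0 0 -0.028" --pt "0 0 -0.028" --yaw '[0,0,0,0,0,0,0,0,0,0,0]' --fingers '[230,230,230,230,230,230,230,230,230,230,230]'

```text
clock: 13.45
position: [575.9, 83.8, 74.7]
ee_rot: [-0.681, 0.732, -0.001, 0.0]
contact_force: [-0.4, 1.0, -6.9]
gripper_width: 21.0
```

```bash
python3 - <<'E'
from h import *
go(575,84.5,190,176)
print(read_state()['wrist_torque'])
im=get_image("side");x0,y0,x1,y1=195,115,295,215
cv2.imwrite("pics/side12.png",cv2.resize(im[y0:y1,x0:x1],None,fx=6,fy=6,interpolation=cv2.INTER_CUBIC))
E
```

```text
clock 13.45 pos [575.9  83.8  74.7] jaw 175.9 tilt [ 0.002 -0.002 -1.   ] J [ 0.42  0.47 -0.3   0.   -0.8  -0.5 ] F [-0.4  1.  -6.9] w 21.0
translation [-0.0004  0.0007 -0.1153] yaw -0.1
[ 0.02246478 -0.01335698  0.05205226]
```

View pics/side12.png

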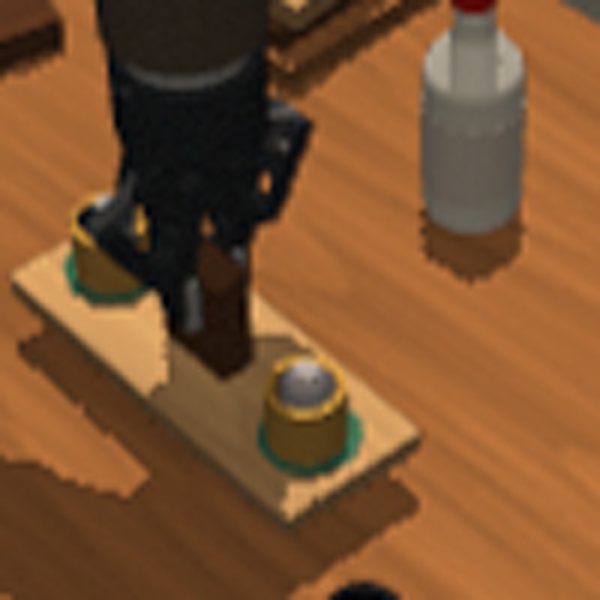

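The carrier is level and off the bench by 28 mm, with both ferrules home. I'll continue to about 145 mm.

send_rows --pt "0 0 -0.002" --pt "0 0 -0.006" --pt "0 0 -0.012" --pt "0 0 -0.019" --pt "0 0 -0.026" --pt "0 0 -0.033" --pt "0 0 -0.04" --pt "0 0 -0.046" --pt "0 0 -0.051" --pt "0 0 -0.055" --pt "0 0 -0.057" --pt "0 0 -0.058" --yaw '[0,0,0,0,0,0,0,0,0,0,0,0]' --fingers '[230,230,230,230,230,230,230,230,230,230,230,230]'

```text
clock: 14.7
position: [575.7, 83.9, 132.6]
ee_rot: [-0.681, 0.732, -0.001, -0.0]
contact_force: [0.6, -0.8, -7.1]
gripper_width: 21.1
```

send_rows --pt "0 0 -0.002" --pt "0 0 -0.006" --pt "0 0 -0.012" --pt "0 0 -0.019" --pt "0 0 -0.026" --pt "0 0 -0.033" --pt "0 0 -0.04" --pt "0 0 -0.047" --pt "0 0 -0.053" --pt "0 0 -0.057" --pt "0 0 -0.059" --pt "0 0 -0.06" --yaw '[0,0,0,0,0,0,0,0,0,0,0,0]' --fingers '[230,230,230,230,230,230,230,230,230,230,230,230]'

```text
clock: 15.9
position: [575.5, 84.0, 192.7]
ee_rot: [-0.681, 0.732, -0.001, -0.0]
contact_force: [-0.2, -0.3, -6.8]
gripper_width: 21.3
```

send_rows --pt "0 0 0" --pt "0 0 0" --pt "0 0 0" --pt "0 0 0" --pt "0 0 0" --yaw '[0,0,0,0,0]' --fingers '[230,230,230,230,230]'

```text
clock: 16.4
position: [575.5, 84.0, 192.6]
ee_rot: [-0.681, 0.732, -0.001, -0.0]
contact_force: [-0.5, 0.5, -7.2]
gripper_width: 21.2
```

```bash
python3 - <<'E'
from h import *
go(575,84.5,190,176)
s=read_state();print(s['wrist_torque'],s['joint_vel'].round(3))
im=get_image("side");cv2.imwrite("pics/side13.png",cv2.resize(im[40:240,150:410],None,fx=3,fy=3,interpolation=cv2.INTER_CUBIC))
cv2.imwrite("pics/top13.png",get_image("top"))
E
```

```text
clock 16.4 pos [575.5  84.  192.6] jaw 175.9 tilt [ 0.001 -0.002 -1.   ] J [ 0.42  0.34 -0.16  0.   -1.07 -0.5 ] F [-0.5  0.5 -7.2] w 21.2
translation [-0.0005  0.0005  0.0026] yaw -0.1
[0.0039029  0.02859285 0.03783098] [-0.     0.001  0.001  0.     0.001  0.001]
```

View pics/side13.png

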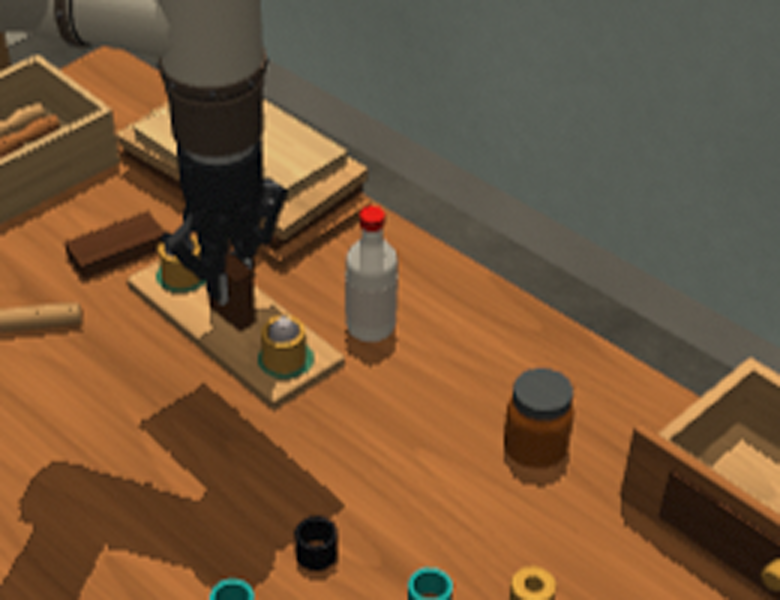

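View pics/top13.png

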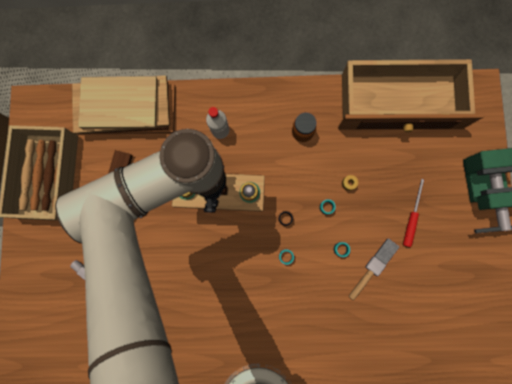

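The carrier hangs level about 146 mm above the bench. The wide ferrule at side-crop (283,345) is still on its pin, the narrow one stays at top (351,183), and the other things in view are undisturbed.

```bash
python3 -c "
from bench import *
print(job_done())"
```

```text
the job is handed in; nothing more can be done
None
```

I slid the fitting ferrule fully down over the empty pin and let go. I then gripped the carrier by its handle, lifted it gently and handed the job in at about 16.5 s while still holding it.

**Last checks:**
- **Carrier:** it had risen about 146 mm (measured tool height). It looked level and steady in the side view, joint speeds were near zero, the measured load was about 7 N, and the grip opening was 21.2 mm.
- **Ferrules on the pins:** the fitting one was clearly home in the last picture. The fingers partly hid the mate ferrule, but it looked seated.
- **Other things:** the narrow ferrule was still where it started, as was everything else I could see. In the last top view the arm hid part of the hammer and offcut.

**Disagreements:** the two cameras differed by about 2–5 mm, so I lined up the ferrule and pin by their relative position in the side view. The gripper read about 40 mm on the 42 mm ferrule, which caused no trouble. No check failed.

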